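Skewer the painted rings onto the drying stand

ROBOT

A 6-joint arm with a two-finger parallel gripper is mounted at the origin on the work surface. World frame = base frame: x ahead of the robot, y to its left, z up, the work surface at z = 0. Lengths are in m, angles in rad, forces in N, time in s.
With the tool pointing down it reaches from about 0.35 to 0.775 m from the base axis. Payload 7.3 kg.
Tool frame: the origin (TCP) lies midway between the tips of the shut fingers; the grasp point (between the pads) lies 19 mm behind it; z points along the fingers, y is the line along which they close (so a half turn about z gives the same grasp; the last joint's range is limited). The gripper opens to 92 mm and grips with 3 to 60 N. Pads are 19 mm wide; open, the fingers measure 130 mm over their backs; the gripper's body (75 mm by 190 mm) begins 47 mm behind the grasp point.
Start: joints at [-1.346, 0.342, 1.524, -0, 1.275, -0.146], TCP at [0.19, -0.489, 0.227] pointing down, gripper open.
Joint ranges: [-2.53, 2.53], [-0.77, 2.02], [0.04, 2.7], [-1, 4.14], [0.28, 2.66], [-3.11, 3.11]. Speed limits (rad/s): [2.57, 2.57, 3.14, 3.14, 3.14, 3.14].

INTERFACE

Orientations are given as [roll, pitch, yaw] about the fixed x, y, z axes, in that order (R = Rz(yaw) Ry(pitch) Rx(roll)).
In Python, from cell import robot, read_camera, camera_params, nets gives the robot as it stands. The module is installed in compiled form; this text tells all that it offers.
- The arm moves only by the tool step_arm, never from a script. Its argument "steps" is a list of rows, each an object of numbers: "x", "y", "z": the shift along the tool's x, y, z as a fraction of full scale; "rx", "ry", "rz": the turn, a rotation vector about the tool's x, y, z as a fraction of full scale; "claw": the opening, from -1 (shut) to 1 (fully open). In form: [{"x": .., "y": .., "z": .., "rx": .., "ry": .., "rz": .., "claw": ..}, ...]. A call has 1 to 12 rows; each row is the pose to reach, as a shift and turn from the pose commanded when the call began, along the tool's axes at that moment; what a row does not reach only later rows make up. Full scale, the value 1, is 750 mm for a shift and pi/4 rad for a turn. A row lasts 1/12 s, in which the tool goes at most 41.7 mm and 7.16 degrees, less where a joint would pass 70% of its speed; a pose out of reach is approached as far as the arm can. A call with a number of a shift or a turn outside -1 to 1 is refused whole. A call with a gripper value outside its range is refused whole. The fingers move at their own pace and stop on an object; "squeeze" is the grip in N (left out, the last holds). Time passes only in rows, so rows that repeat a pose let the fingers close. It gives the time, the measured TCP pose, the force, the opening and the grip force at its end, in the units of the state.
- robot.observe(): the state, without advancing time (a new reading comes with each control period).
- read_camera(name): name is "scene" or "top" or "wrist"; returns (picture, depth): 400x640x3 uint8, blue, green, red; 400x640 float32, m along the optical axis (not along the pixel's ray), 0 where there is no reading.
- camera_params(name): a dict with "fx", "fy", "cx", "cy" (pixels), "R" (3x3) and "t" (3): a world point X has camera coordinates R X + t; the wrist camera has in their place "hand_eye" (4x4, takes a point from camera to tool coordinates, whose origin is the TCP and whose axes are the flange's). Camera axes: x right, y down, z forward; pixel columns grow to the right and rows downward; lengths in m; the calibration is good to about 2 mm. The wrist camera is an equidistant fisheye: a pixel r from the principal point sees the ray r / f radians off the axis. A picture is of the moment at which its call begins: read the wrist's pose just before it. camera_params takes no time and is no camera call.
- robot.hand_in(): hands the job in; it is judged then, once.
Trained networks look in the newest picture that a camera, given by its name, has taken for a name from the list of things; names that differ only in an ending like _2 or _b are one class to them, and where a whole thing is asked for, a point or a joint stands for the part that bears it (a point fixed in the world has none). Each returns a list of dicts, best first, with "conf" (0 to 1); they miss things now and then, are a little off and sometimes report something else, mostly with a low value. They report only what shows in the picture. A call takes as long as a camera call. They do not tell look-alikes from the thing itself.
- nets.masks_of(camera, query): "region" (400x640 bool, what is visible of it) and "box" ([left, top, right, bottom] in pixels, round what is visible of it).
- nets.landmark_of(camera, query): "pixel" ([row, column] in pixels: a listed point, or the origin of a listed thing).
The state is a dict: "time": time; "qpos": joint angles; "qvel": joint speeds; "joint_efforts": joint torques, N m; "tool_pos": TCP position; "tool_rot": TCP orientation; "contact_force": force on the tool from outside, world axes, zero at the start; "torque": the same for the moment, N m; "opening": finger opening in m; "grip_force": force on a finger pad.
Only numpy, scipy, OpenCV 4.12 (cv2) and the standard library are available. Lean on these libraries where they do the work, as an engineer would, in place of code of your own. Each camera call takes 0.05 s, during which the arm holds its last target. There are 200 camera calls.

TASK

Take the red-handled skewer from its stand, thread it through both freshly painted blue rings and lift them off their wooden rack together as a stack. Then lay the skewer back in the stand the way it was, with both rings hanging on its rod. The paint is wet: do not touch the blue rings with the fingers.

Things in the scene. Friction and masses are not known exactly. Their poses are not given: they have to be found in the camera images.
- skewer: Skewer, 120 g. Origin on its axis, at the place to grip; x along the axis to the tip. Red handle 22 mm square, x -75 to 55 mm; black guard disc 52 mm wide to x 61; steel rod 10 mm thick; black ball tip 16 mm thick ending at x 220. Starts level in the steel stand, axis 120 mm above the bench, handle sides upright; clear of the stand once raised 40 mm.
- blue_ring_1: Blue ring, 50 g: 60 mm outside, 40 mm hole, 12 mm wide. Origin: hole centre; x: axis through the hole, level. Stands on edge in a low wooden rack (90 mm along x, 80 wide), centre 60 mm above the bench. The rack reaches only to the hole's lowest edge, so a rod passes straight through; raised 10 mm the ring leaves its slot. Two like brass rings in a like rack nearby are not wanted.
- blue_ring_2: The other blue ring, same size and height, in the same rack on the same axis, centres 35 mm apart. x of both points from ring 1 to ring 2, about to the robot's left (+y, within 12 degrees): thread from the robot's right. On the rod a ring hangs with its centre 15 mm below the rod's axis.
- stand_seat (a point): Seat in the fixed steel stand: where the skewer's origin rests, 120 mm above the bench; x is the way its rod points, level. An open-topped saddle (about 55 mm wide inside) at x -45 mm carries the handle, a V fork (about 50 mm wide mouth) at x 185 the rod; both 10 mm thick and at most 20 mm above the axis. Rings on the rod between the guard and x 175 hang free between them.
Mind the look-alikes: they are no part of the job. Leave any pink or turquoise look-alike of the blue_ring_2 alone.

How it is judged:
On the way:
1. both blue rings hang on the rod of the raised skewer, off their rack and away from the stand (x of blue_ring_1 in the frame of skewer between 0.061 and 0.207 m and y of blue_ring_1 in the frame of skewer between -0.024 and 0.024 m and z of blue_ring_1 in the frame of skewer between -0.024 and 0.024 m and angle between the x axis of each of blue_ring_1, blue_ring_2 and the x axis of skewer, either way round below 0.7 rad and x of blue_ring_2 in the frame of skewer between 0.061 and 0.207 m and y of blue_ring_2 in the frame of skewer between -0.024 and 0.024 m and z of blue_ring_2 in the frame of skewer between -0.024 and 0.024 m and height (world z) of each of blue_ring_1, blue_ring_2 above 0.085 m and distance between skewer and stand_seat above 0.1 m), for 0.2 s.
At the end, for the whole second after the job is handed in: The skewer lies at rest in its stand as at first (origin within 20 mm lengthwise, 16 mm sideways and 8 mm in height of the seat, direction within about 8 degrees), with both blue rings threaded on its rod between guard and ball, at rest (x of blue_ring_1 in the frame of skewer between 0.061 and 0.207 m and y of blue_ring_1 in the frame of skewer between -0.024 and 0.024 m and z of blue_ring_1 in the frame of skewer between -0.024 and 0.024 m and angle between the x axis of each of blue_ring_1, blue_ring_2 and the x axis of skewer, either way round below 0.7 rad and x of blue_ring_2 in the frame of skewer between 0.061 and 0.207 m and y of blue_ring_2 in the frame of skewer between -0.024 and 0.024 m and z of blue_ring_2 in the frame of skewer between -0.024 and 0.024 m and x of skewer in the frame of stand_seat between -0.02 and 0.02 m and y of skewer in the frame of stand_seat between -0.016 and 0.016 m and z of skewer in the frame of stand_seat between -0.008 and 0.008 m and angle between the x axis of skewer and the x axis of stand_seat, either way round below 0.15 rad and linear speed of each of blue_ring_1, blue_ring_2, skewer below 0.03 m/s); the robot touches nothing.
It fails at once if the fingers touch a blue ring (contact force between the fingers and blue_ring_1 above 0.5 N or contact force between the fingers and blue_ring_2 above 0.5 N).
It also fails if it takes over 53 s, if anything falls off the work surface, if the arm or the gripper's body presses on something with over 40 N, if the wrist force passes 120 N, or if a joint passes its speed limit or range.

## Working session

There is one attempt and no reset: what is moved stays moved. The work goes in short steps, Python scripts to look and compute and a tool call to move; the robot and the scene stay as the last step left them, time stands still between calls to the robot, and variables do not carry over. Pictures are saved under pics/ and viewed, at most 10 in all, crops included, and the job is handed in when it is done.

Besides the shell and the picture viewer there is one more tool, called after "Emit:" as a command line: name --argument value ..., lists and objects as JSON in quotes. step_arm: Moves the arm, as the interface text tells. Its arguments: {"type":"object","properties":{"steps":{"type":"array","items":{"type":"object","properties":{"x":{"type":"number","minimum":-1,"maximum":1},"y":{"type":"number","minimum":-1,"maximum":1},"z":{"type":"number","minimum":-1,"maximum":1},"rx":{"type":"number","minimum":-1,"maximum":1},"ry":{"type":"number","minimum":-1,"maximum":1},"rz":{"type":"number","minimum":-1,"maximum":1},"claw":{"type":"number"}}}},"squeeze":{"type":"number"}},"required":["steps"]}

```bash
mkdir -p pics; cat > h.py <<'E'
import numpy as np, cv2
from scipy.spatial.transform import Rotation as Ro
from cell import robot, read_camera, camera_params, nets
def cloud(name):
    im,d=read_camera(name); p=camera_params(name)
    v,u=np.mgrid[:400,:640]
    c=np.stack([(u-p['cx'])/p['fx']*d,(v-p['cy'])/p['fy']*d,d],-1)
    X=(c-np.array(p['t']))@np.array(p['R'])
    X[d==0]=np.nan
    return im,d,X
E
python3 - <<'E'
from h import *
s=robot.observe(); print(s)
for n in ("scene","top"):
    im,d,X=cloud(n); cv2.imwrite(f"pics/{n}0.png",im); np.savez(f"{n}0.npz",im=im,X=X)
    for q in ("skewer","blue_ring_1","stand_seat"):
        for r in nets.masks_of(n,q): 
            m=r["region"]; print(n,q,round(r["conf"],2),r["box"],m.sum(),np.nanmedian(X[m],0).round(3),im[m].mean(0).round())
    for q in ("skewer","blue_ring_1","stand_seat"):
        print(q,[(np.round(r["pixel"]),round(r["conf"],2)) for r in nets.landmark_of(n,q)])
E
```

```text
{'time': 0.0, 'qpos': array([-1.34601534e+00,  3.42711642e-01,  1.52501871e+00,  7.04788631e-06,
        1.27537904e+00, -1.46015496e-01]), 'qvel': array([-0.00079979,  0.00078122, -0.00098945,  0.00064191, -0.00071726,
       -0.00164536]), 'joint_efforts': array([-2.85335656e-03, -4.31245780e+01, -2.44226468e+01,  7.14635476e-02,
        5.58848656e-02, -9.45582701e-05]), 'tool_pos': array([ 0.19016254, -0.48891857,  0.22605012]), 'tool_rot': array([-3.14009303e+00, -2.27349765e-04,  3.70794257e-01]), 'contact_force': array([-0.27058707,  0.71575979,  0.49478337]), 'torque': array([ 0.04436421,  0.0204799 , -0.02945943]), 'grip_force': 0.0, 'opening': 0.09189875053341058}
scene skewer 0.75 [228.0, 95.1, 328.9, 132.1] 742 [ 0.48  -0.271  0.125] [ 63.  77. 156.]
scene blue_ring_1 0.75 [313.9, 339.7, 343.6, 357.8] 405 [0.741 0.335 0.038] [106. 121.  81.]
scene blue_ring_1 0.68 [342.5, 270.3, 374.1, 293.5] 334 [0.613 0.253 0.067] [92. 75. 80.]
scene blue_ring_1 0.65 [281.6, 256.2, 303.5, 277.0] 332 [0.703 0.122 0.035] [104. 103. 176.]
scene blue_ring_1 0.57 [338.0, 261.4, 364.6, 277.6]
[... 544 characters left out ...]
 191.]
top blue_ring_1 0.68 [230.4, 182.4, 240.0, 207.1] 158 [0.607 0.214 0.079] [109.  83.  78.]
top blue_ring_1 0.58 [189.7, 137.3, 202.8, 161.3] 208 [0.74  0.332 0.04 ] [104. 116.  63.]
top blue_ring_1 0.54 [229.3, 140.3, 249.1, 159.3] 194 [0.734 0.212 0.043] [113. 126.  77.]
top blue_ring_1 0.46 [220.5, 178.7, 229.3, 205.4] 188 [0.611 0.249 0.075] [106.  85.  85.]
top stand_seat 0.77 [400.2, 175.6, 442.7, 288.0] 2703 [ 0.521 -0.265  0.012] [ 92.  98. 113.]
skewer [(array([257., 425.]), 0.97)]
blue_ring_1 [(array([190., 225.]), 0.62), (array([193., 235.]), 0.59), (array([150., 240.]), 0.49), (array([160., 271.]), 0.47), (array([149., 197.]), 0.46)]
stand_seat [(array([257., 428.]), 0.56)]
```

```bash
python3 - <<'E'
import cv2,numpy as np
a=cv2.imread("pics/top0.png");b=cv2.imread("pics/scene0.png")
cv2.imwrite("pics/t1.png",cv2.resize(a[100:340,160:480],None,fx=2.5,fy=2.5,interpolation=2))
cv2.imwrite("pics/s1.png",cv2.resize(b[60:400,180:480],None,fx=1.75,fy=1.75,interpolation=2))
E
```

```text
(no output)
```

View pics/t1.png

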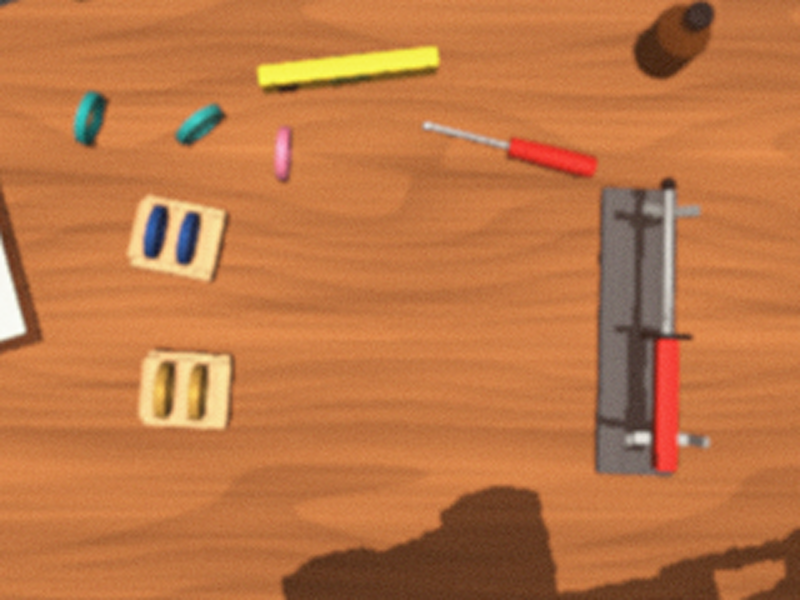

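View pics/s1.png

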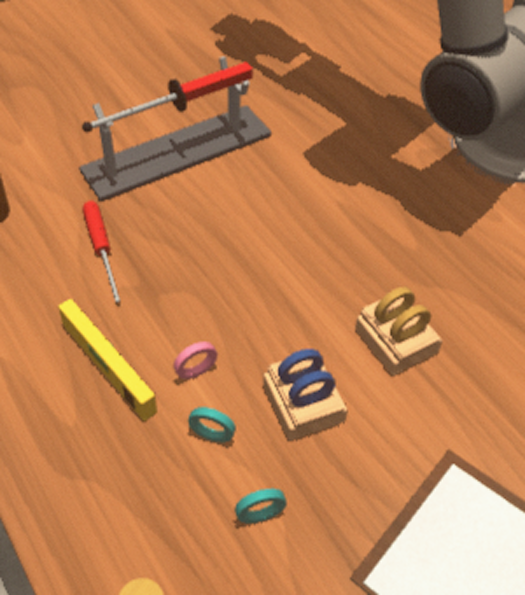

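The top crop shows the stand with the skewer, rod towards +x, at crop (665,180)–(665,470). The blue rings sit in the upper rack at (155,232) and (188,238). The brass rack is below it, and the pink and turquoise rings and a screwdriver lie loose. Next I fit accurate poses.

```bash
cat > fit.py <<'E'
from h import *
from scipy.optimize import least_squares
def rings(P,x0):
    def res(p):
        a=np.array([np.cos(p[2]),np.sin(p[2])]); d=P[:,:2]-p[:2]
        ax=d@a; lat=d@np.array([-a[1],a[0]]); r=np.hypot(lat,P[:,2]-.06)
        ax=np.abs(np.abs(ax)-.0175)
        qx=ax-.006; qr=np.abs(r-.025)-.005
        return np.hypot(np.maximum(qx,0),np.maximum(qr,0))+np.minimum(np.maximum(qx,qr),0)
    return least_squares(res,x0,loss="soft_l1",f_scale=.002)
def blue(im):
    h=cv2.cvtColor(im,cv2.COLOR_BGR2HSV); return (h[...,0]>105)&(h[...,0]<130)&(h[...,1]>110)
E
python3 - <<'E'
from fit import *
allP=[]
for n in("top","scene"):
    z=np.load(n+"0.npz"); im,X=z["im"],z["X"]; 
    P=X[blue(im)&(abs(X[...,0]-.61)<.07)&(abs(X[...,1]-.232)<.07)&(X[...,2]>.035)]; allP.append(P)
    f=rings(P,[.61,.232,1.57]); print(n,len(P),f.x.round(4),np.degrees(f.x[2]),np.abs(f.fun).mean())
    h=cv2.cvtColor(im,cv2.COLOR_BGR2HSV)
    reg=(abs(X[...,1]+.277)<.045)&(X[...,0]>.3)&(X[...,0]<.8)&(X[...,2]>.1)
    red=reg&((h[...,0]<6)|(h[...,0]>172))&(h[...,1]>150)
    R=X[red]; print("red",len(R),R.min(0).round(3),R.max(0).round(3),np.percentile(R,[2,50,98],axis=0).round(3).tolist())
    top=R[(R[:,2]>.12)]
    xs=top[:,0]
    for lo in np.arange(.38,.72,.02):
        s=X[reg&(abs(X[...,0]-lo-.01)<.01)]
        if len(s): print(round(lo+.01,3),len(s),np.median(s,0).round(4),s[:,1].min().round(3),s[:,1].max().round(3),s[:,2].max().round(3))
    blk=reg&(im.max(-1)<50); B=X[blk]; print("black",len(B)); print(B[np.argsort(B[:,0])][::max(1,len(B)//14)].round(3).tolist())
f=rings(np.vstack(allP),[.61,.232,1.57]); print("both",f.x.round(4),np.degrees(f.x[2]))
E
```

```text
top 172 [0.609  0.2341 1.3789] 79.00707795165862 0.0011816999774812242
red 496 [ 0.374 -0.287  0.111] [ 0.502 -0.262  0.147] [[0.377, -0.284, 0.119], [0.435, -0.272, 0.13], [0.5, -0.262, 0.135]]
0.39 115 [ 0.3938 -0.2724  0.1294] -0.314 -0.233 0.134
0.41 147 [ 0.4058 -0.2717  0.1281] -0.315 -0.235 0.135
0.43 81 [ 0.4301 -0.2712  0.13  ] -0.287 -0.263 0.135
0.45 92 [ 0.45   -0.2729  0.1296] -0.287 -0.263 0.136
0.47 94 [ 0.4699 -0.2732  0.1301] -0.287 -0.264 0.135
0.49 87 [ 0.4919 -0.2733  0.1299] -0.286 -0.265 0.135
0.51 76 [ 0.5069 -0.2745  0.1384] -0.297 -0.251 0.149
0.53 32 [ 0.5308 -0.2767  0.124 ] -0.281 -0.273 0.129
0.55 31 [ 0.5498 -0.2778  0.124 ] -0.282 -0.274 0.129
0.57 31 [ 0.57   -0.2784  0.1247] -0.282 -0.274 0.13
0.59 30 [ 0.5901 -0.2775  0.1229] -0.283 -0.275 0.131
0.61 32 [ 0.6095 -0.2783  0.1229] -0.283 -0.275 0.129
0.63 115 [ 0.631  -0.2809  0.1261] -0.308 -0.253 0.14
0.65 41 [ 0.6512 -0.2801  0.1247] -0.289 -0.274 0.128
0.67 10 [ 0.6618 -0.281   0.125 ] -0.289 -0.275 0.13
black 0
[]
scene 68 [0.6066 0.2311 1.3787] 78.99150949707196 0.0011668212321808442
red 378 [ 0.
[... 279 characters left out ...]
45 68 [ 0.4503 -0.266   0.1293] -0.287 -0.26 0.136
0.47 70 [ 0.4709 -0.2676  0.1278] -0.286 -0.262 0.135
0.49 49 [ 0.4877 -0.2668  0.1289] -0.285 -0.259 0.137
0.51 129 [ 0.5055 -0.2718  0.1259] -0.304 -0.248 0.148
0.53 26 [ 0.5299 -0.2746  0.1237] -0.284 -0.27 0.127
0.55 23 [ 0.5491 -0.2755  0.1243] -0.281 -0.27 0.128
0.57 29 [ 0.5708 -0.2757  0.1237] -0.284 -0.271 0.128
0.59 24 [ 0.589  -0.2776  0.1236] -0.284 -0.273 0.127
0.61 26 [ 0.6098 -0.2772  0.1228] -0.282 -0.273 0.127
0.63 108 [ 0.6308 -0.2788  0.1246] -0.307 -0.251 0.138
0.65 31 [ 0.6525 -0.2785  0.1245] -0.283 -0.27 0.132
0.67 11 [ 0.6624 -0.2776  0.1237] -0.285 -0.274 0.131
black 0
[]
both [0.6088 0.2342 1.3778] 78.94134120662208
```

```bash
cat >> h.py <<'E'
def go(pos,yaw,pitch_up=0.,base=None):
    """tool-frame fractions to world pose; tool down, tool x at heading yaw raised by pitch_up"""
    s=robot.observe(); R0=Ro.from_euler("xyz",s["tool_rot"]); p0=s["tool_pos"]
    if base is not None: p0,R0=np.array(base[0]),Ro.from_euler("xyz",base[1])
    R1=Ro.from_euler("xyz",[np.pi,-pitch_up,yaw])
    d=R0.inv().apply(np.array(pos)-p0)/.75; r=(R0.inv()*R1).as_rotvec()/(np.pi/4)
    print("t",round(s["time"],2),"at",p0.round(4),np.array(s["tool_rot"]).round(4),"open",round(s["opening"],4),"F",np.round(s["contact_force"],1)); print("  d",d.round(4),"r",r.round(4))
E
python3 -c "
from h import *
go([.449,-.2755,.20],-.024); go([.449,-.2755,.101],-.024)"
```

```text
t 0.7 at [ 0.1903 -0.4893  0.2267] [3.1415 0.     0.3708] open 0.0917 F [ 0.1 -0.6  0.5]
  d [ 0.4249 -0.1407  0.0356] r [1.000e-04 0.000e+00 5.027e-01]
t 0.7 at [ 0.1903 -0.4893  0.2267] [3.1415 0.     0.3708] open 0.0917 F [ 0.1 -0.6  0.5]
  d [ 0.4249 -0.1407  0.1676] r [1.000e-04 0.000e+00 5.027e-01]
```

Emit:
step_arm --steps '[{"x": 0.04,"y": -0.0132,"z": 0.0036,"rz": 0.05,"claw": 1},{"x": 0.085,"y": -0.0281,"z": 0.007,"rz": 0.1,"claw": 1},{"x": 0.13,"y": -0.043,"z": 0.011,"rz": 0.15,"claw": 1},{"x": 0.175,"y": -0.058,"z": 0.0146,"rz": 0.2,"claw": 1},{"x": 0.22,"y": -0.073,"z": 0.018,"rz": 0.26,"claw": 1},{"x": 0.265,"y": -0.088,"z": 0.022,"rz": 0.32,"claw": 1},{"x": 0.31,"y": -0.103,"z": 0.026,"rz": 0.38,"claw": 1},{"x": 0.355,"y": -0.118,"z": 0.03,"rz": 0.44,"claw": 1},{"x": 0.395,"y": -0.131,"z": 0.033,"rz": 0.48,"claw": 1},{"x": 0.425,"y": -0.1407,"z": 0.0356,"rz": 0.503,"claw": 1},{"x": 0.425,"y": -0.1407,"z": 0.0356,"rz": 0.503,"claw": 1},{"x": 0.425,"y": -0.1407,"z": 0.0356,"rz": 0.503,"claw": 1}]'

```text
$.steps[0]: bad value
```

```bash
python3 - <<'E'
from h import *
go([.449,-.2755,.101],-.024)
im,d=read_camera("wrist"); cv2.imwrite("pics/w1.png",im)
p=camera_params("wrist"); print(p)
E
```

```text
t 0.7 at [ 0.1903 -0.4893  0.2267] [3.1415 0.     0.3708] open 0.0917 F [ 0.1 -0.6  0.5]
  d [ 0.4249 -0.1407  0.1676] r [1.000e-04 0.000e+00 5.027e-01]
{'fx': 309.70691628693146, 'fy': 309.70691628693146, 'cx': 326.128253428299, 'cy': 197.640765801099, 'hand_eye': array([[-2.07127548e-04, -9.60230764e-01, -2.79207516e-01,
         7.55870473e-02],
       [ 9.99999855e-01, -6.03324659e-05, -5.34349614e-04,
        -2.98588531e-05],
       [ 4.96253660e-04, -2.79207586e-01,  9.60230638e-01,
        -1.57356736e-01],
       [ 0.00000000e+00,  0.00000000e+00,  0.00000000e+00,
         1.00000000e+00]])}
```

View pics/w1.png

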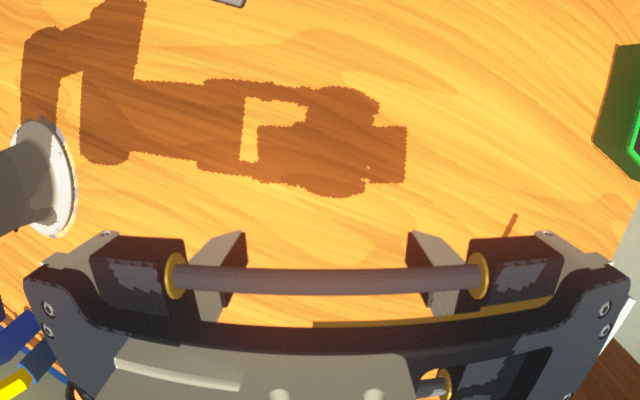

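The wrist view shows only bench, the shadow and the open fingers. The move was refused, probably because rows need all the fields.

Emit:
step_arm --steps '[{"x": 0.04,"y": -0.0132,"z": 0.0036,"rx": 0,"ry": 0,"rz": 0.05,"claw": 1},{"x": 0.085,"y": -0.0281,"z": 0.007,"rx": 0,"ry": 0,"rz": 0.1,"claw": 1},{"x": 0.13,"y": -0.043,"z": 0.011,"rx": 0,"ry": 0,"rz": 0.15,"claw": 1},{"x": 0.175,"y": -0.058,"z": 0.0146,"rx": 0,"ry": 0,"rz": 0.2,"claw": 1},{"x": 0.22,"y": -0.073,"z": 0.018,"rx": 0,"ry": 0,"rz": 0.26,"claw": 1},{"x": 0.265,"y": -0.088,"z": 0.022,"rx": 0,"ry": 0,"rz": 0.32,"claw": 1},{"x": 0.31,"y": -0.103,"z": 0.026,"rx": 0,"ry": 0,"rz": 0.38,"claw": 1},{"x": 0.355,"y": -0.118,"z": 0.03,"rx": 0,"ry": 0,"rz": 0.44,"claw": 1},{"x": 0.395,"y": -0.131,"z": 0.033,"rx": 0,"ry": 0,"rz": 0.48,"claw": 1},{"x": 0.425,"y": -0.1407,"z": 0.0356,"rx": 0,"ry": 0,"rz": 0.503,"claw": 1},{"x": 0.425,"y": -0.1407,"z": 0.0356,"rx": 0,"ry": 0,"rz": 0.503,"claw": 1}]'

```text
time: 1.67
tool_pos: [0.4518, -0.2725, 0.1996]
tool_rot: [-3.14, -0.001, -0.021]
contact_force: [-1.3, 0.6, -0.3]
opening: 0.0915
grip_force: 0.0
```

```bash
python3 - <<'E'
from h import *
go([.449,-.2755,.101],-.024)
s=robot.observe()
im,d=read_camera("wrist"); p=camera_params("wrist")
v,u=np.mgrid[:400,:640]; a=(u-p['cx']); b=(v-p['cy']); r=np.hypot(a,b)+1e-9; th=r/p['fx']
C=np.stack([np.tan(th)*a/r*d,np.tan(th)*b/r*d,d],-1); H=p['hand_eye']
X=Ro.from_euler("xyz",s["tool_rot"]).apply((C@H[:3,:3].T+H[:3,3]).reshape(-1,3)).reshape(C.shape)+s["tool_pos"]
h=cv2.cvtColor(im,cv2.COLOR_BGR2HSV)
m=(d>0)&(X[...,2]>.1)&(X[...,2]<.16)&(abs(X[...,1]+.277)<.05)
for lo in np.arange(.38,.68,.02):
    q=X[m&(abs(X[...,0]-lo-.01)<.01)]
    if len(q): print(round(lo+.01,3),len(q),np.median(q,0).round(4),np.percentile(q[:,1],[2,98]).round(3))
red=m&((h[...,0]<6)|(h[...,0]>172))&(h[...,1]>150); 
if red.any(): print(X[red].min(0),X[red].max(0))
cv2.imwrite("pics/w2.png",im)
E
```

```text
t 1.67 at [ 0.4518 -0.2725  0.1996] [-3.1404e+00 -7.0000e-04 -2.1100e-02] open 0.0915 F [-1.3  0.6 -0.3]
  d [-0.0037  0.0043  0.1315] r [-0.0015 -0.0009  0.0037]
0.39 280 [ 0.3976 -0.288   0.1087] [-0.307 -0.24 ]
0.41 1220 [ 0.4051 -0.272   0.1287] [-0.312 -0.235]
0.43 619 [ 0.4303 -0.2748  0.1301] [-0.285 -0.264]
0.45 651 [ 0.4503 -0.2752  0.1301] [-0.285 -0.265]
0.47 721 [ 0.47   -0.2757  0.1302] [-0.286 -0.266]
0.49 693 [ 0.4896 -0.2766  0.1301] [-0.289 -0.266]
0.51 1070 [ 0.5053 -0.2764  0.134 ] [-0.3   -0.253]
0.53 360 [ 0.5302 -0.2776  0.1234] [-0.283 -0.273]
0.55 353 [ 0.5499 -0.2779  0.1235] [-0.283 -0.273]
0.57 350 [ 0.57   -0.2785  0.1234] [-0.284 -0.274]
0.59 323 [ 0.5898 -0.2796  0.1236] [-0.284 -0.275]
0.61 215 [ 0.6069 -0.2806  0.1235] [-0.285 -0.276]
[ 0.37156039 -0.28723047  0.10000677] [ 0.50057778 -0.26188753  0.14505093]
```

Emit:
step_arm --steps '[{"x": 0,"y": 0,"z": 0.03,"rx": 0,"ry": 0,"rz": 0.011,"claw": 1},{"x": 0,"y": 0,"z": 0.06,"rx": 0,"ry": 0,"rz": 0.011,"claw": 1},{"x": 0,"y": 0,"z": 0.09,"rx": 0,"ry": 0,"rz": 0.011,"claw": 1},{"x": 0,"y": 0,"z": 0.115,"rx": 0,"ry": 0,"rz": 0.011,"claw": 1},{"x": 0,"y": 0,"z": 0.132,"rx": 0,"ry": 0,"rz": 0.011,"claw": 1},{"x": 0,"y": 0,"z": 0.132,"rx": 0,"ry": 0,"rz": 0.011,"claw": 1},{"x": 0,"y": 0,"z": 0.132,"rx": 0,"ry": 0,"rz": 0.011,"claw": 1},{"x": 0,"y": 0,"z": 0.132,"rx": 0,"ry": 0,"rz": 0.011,"claw": 1}]'

```text
time: 2.38
tool_pos: [0.4492, -0.2764, 0.102]
tool_rot: [3.14, -0.001, -0.033]
contact_force: [-0.3, 0.7, 0.7]
opening: 0.092
grip_force: 0.0
```

Aligned, so I close the claw.

Emit:
step_arm --squeeze 45 --steps '[{"x": 0,"y": 0,"z": 0,"rx": 0,"ry": 0,"rz": 0,"claw": -1},{"x": 0,"y": 0,"z": 0,"rx": 0,"ry": 0,"rz": 0,"claw": -1},{"x": 0,"y": 0,"z": 0,"rx": 0,"ry": 0,"rz": 0,"claw": -1},{"x": 0,"y": 0,"z": 0,"rx": 0,"ry": 0,"rz": 0,"claw": -1},{"x": 0,"y": 0,"z": 0,"rx": 0,"ry": 0,"rz": 0,"claw": -1},{"x": 0,"y": 0,"z": 0,"rx": 0,"ry": 0,"rz": 0,"claw": -1},{"x": 0,"y": 0,"z": 0,"rx": 0,"ry": 0,"rz": 0,"claw": -1},{"x": 0,"y": 0,"z": 0,"rx": 0,"ry": 0,"rz": 0,"claw": -1},{"x": 0,"y": 0,"z": 0,"rx": 0,"ry": 0,"rz": 0,"claw": -1},{"x": 0,"y": 0,"z": 0,"rx": 0,"ry": 0,"rz": 0,"claw": -1}]'

```text
time: 3.22
tool_pos: [0.4491, -0.2755, 0.101]
tool_rot: [3.142, 0.0, -0.033]
contact_force: [0.0, 0.3, -0.6]
opening: 0.0298
grip_force: 0.0
```

Emit:
step_arm --steps '[{"x": 0,"y": 0,"z": 0,"rx": 0,"ry": 0,"rz": 0,"claw": -1},{"x": 0,"y": 0,"z": 0,"rx": 0,"ry": 0,"rz": 0,"claw": -1},{"x": 0,"y": 0,"z": 0,"rx": 0,"ry": 0,"rz": 0,"claw": -1},{"x": 0,"y": 0,"z": 0,"rx": 0,"ry": 0,"rz": 0,"claw": -1}]'

```text
time: 3.55
tool_pos: [0.4491, -0.2755, 0.101]
tool_rot: [3.142, -0.0, -0.033]
contact_force: [0.5, -0.1, -0.0]
opening: 0.0219
grip_force: 45.0
```

Emit:
step_arm --steps '[{"x": 0,"y": 0,"z": -0.02,"rx": 0,"ry": 0,"rz": 0,"claw": -1},{"x": 0,"y": 0,"z": -0.05,"rx": 0,"ry": 0,"rz": 0,"claw": -1},{"x": 0,"y": 0,"z": -0.08,"rx": 0,"ry": 0,"rz": 0,"claw": -1},{"x": 0,"y": 0,"z": -0.11,"rx": 0,"ry": 0,"rz": -0.03,"claw": -1},{"x": 0,"y": -0.01,"z": -0.13,"rx": 0,"ry": 0,"rz": -0.14,"claw": -1},{"x": 0,"y": -0.03,"z": -0.132,"rx": 0,"ry": 0,"rz": -0.27,"claw": -1},{"x": 0,"y": -0.06,"z": -0.132,"rx": 0,"ry": 0,"rz": -0.4,"claw": -1},{"x": 0,"y": -0.09,"z": -0.132,"rx": 0,"ry": 0,"rz": -0.53,"claw": -1},{"x": 0,"y": -0.12,"z": -0.132,"rx": 0,"ry": 0,"rz": -0.66,"claw": -1},{"x": 0,"y": -0.15,"z": -0.132,"rx": 0,"ry": 0,"rz": -0.79,"claw": -1},{"x": 0,"y": -0.17,"z": -0.132,"rx": 0,"ry": 0,"rz": -0.9,"claw": -1},{"x": 0,"y": -0.18,"z": -0.132,"rx": 0,"ry": 0,"rz": -0.96,"claw": -1}]'

```text
time: 4.55
tool_pos: [0.4531, -0.1385, 0.1998]
tool_rot: [-3.14, 0.0, 0.727]
contact_force: [-0.1, -0.3, -1.5]
opening: 0.0214
grip_force: 45.0
```

```bash
python3 - <<'E'
from h import *
a=np.array([np.cos(1.378),np.sin(1.378)]); C=np.array([.608,.233])
yaw0=-.033+.96*np.pi/4; 
R=Ro.from_euler("xyz",[np.pi,0,-.033]); p=np.array([.449,-.2755,.101])+R.apply([0,-.18*.75,-.132*.75]); print(p)
go([*(C-.30*a),.20],1.378,base=(p,[np.pi,0,yaw0]))
E
```

```text
[ 0.45345419 -0.1405735   0.2       ]
t 4.55 at [ 0.4535 -0.1406  0.2   ] [-3.1405e+00  1.0000e-04  7.2710e-01] open 0.0214 F [-0.1 -0.3 -1.5]
  d [0.1669 0.0062 0.    ] r [ 0.      0.     -0.8365]
```

Emit:
step_arm --steps '[{"x": 0.015,"y": 0,"z": 0,"rx": 0,"ry": 0,"rz": -0.08,"claw": -1},{"x": 0.04,"y": 0.001,"z": 0,"rx": 0,"ry": 0,"rz": -0.2,"claw": -1},{"x": 0.065,"y": 0.002,"z": 0,"rx": 0,"ry": 0,"rz": -0.33,"claw": -1},{"x": 0.09,"y": 0.003,"z": 0,"rx": 0,"ry": 0,"rz": -0.46,"claw": -1},{"x": 0.115,"y": 0.004,"z": 0,"rx": 0,"ry": 0,"rz": -0.59,"claw": -1},{"x": 0.14,"y": 0.005,"z": 0,"rx": 0,"ry": 0,"rz": -0.71,"claw": -1},{"x": 0.16,"y": 0.006,"z": 0,"rx": 0,"ry": 0,"rz": -0.8,"claw": -1},{"x": 0.167,"y": 0.0062,"z": 0,"rx": 0,"ry": 0,"rz": -0.8365,"claw": -1},{"x": 0.167,"y": 0.0062,"z": 0,"rx": 0,"ry": 0,"rz": -0.8365,"claw": -1},{"x": 0.167,"y": 0.0062,"z": 0,"rx": 0,"ry": 0,"rz": -0.8365,"claw": -1},{"x": 0.167,"y": 0.0062,"z": 0,"rx": 0,"ry": 0,"rz": -0.8365,"claw": -1}]'

```text
time: 5.47
tool_pos: [0.55, -0.0619, 0.1999]
tool_rot: [-3.141, 0.0, 1.376]
contact_force: [0.4, 0.9, -1.9]
opening: 0.0212
grip_force: 45.0
```

```bash
python3 - <<'E'
from fit import *
C=np.array([.608,.233]); a=np.array([np.cos(1.378),np.sin(1.378)]); n=np.array([-a[1],a[0]])
go([*(C-.30*a),.041],1.378)
s=robot.observe(); t=s["tool_pos"]
for c in("top","scene"):
    im,d,X=cloud(c); cv2.imwrite(f"pics/{c}1.png",im)
    P=X[blue(im)&(abs(X[...,0]-.61)<.07)&(abs(X[...,1]-.232)<.07)&(X[...,2]>.035)]
    f=rings(P,[.61,.232,1.4]); print(c,len(P),f.x.round(4))
    D=X[...,:2]-t[:2]; ax=D@a; la=D@n
    m=(X[...,2]>.19)&(X[...,2]<.26)&(abs(la)<.03)&(ax>.03)&(ax<.235)
    for lo in np.arange(.06,.235,.02):
        q=m&(abs(ax-lo-.01)<.01)
        if q.sum()>2: print(c,round(lo+.01,2),q.sum(),np.median(la[q]).round(4),np.median(X[q][:,2]).round(4), X[q][:,2].max().round(3))
    print("tip",np.nanmax(ax[m&(abs(la)<.012)]))
E
```

```text
t 5.47 at [ 0.55   -0.0619  0.1999] [-3.1409e+00  4.0000e-04  1.3760e+00] open 0.0212 F [ 0.4  0.9 -1.9]
  d [0.0008 0.0007 0.2118] r [-0.0009  0.0005 -0.0025]
top 175 [0.6091 0.2336 1.3883]
top 0.07 21 -0.0011 0.2223 0.227
top 0.09 40 -0.0011 0.2226 0.225
top 0.11 37 -0.0013 0.2227 0.226
top 0.13 39 -0.001 0.2223 0.227
top 0.15 38 -0.0011 0.2228 0.227
top 0.17 38 -0.001 0.2227 0.227
top 0.19 39 -0.001 0.2222 0.226
top 0.21 38 -0.0012 0.224 0.23
tip 0.21440848531309004
scene 78 [0.608  0.237  1.3513]
scene 0.07 34 -0.001 0.224 0.244
scene 0.09 29 -0.0021 0.223 0.226
scene 0.11 30 -0.0024 0.2233 0.228
scene 0.13 32 -0.0021 0.2225 0.226
scene 0.15 34 -0.0017 0.2226 0.225
scene 0.17 32 -0.0019 0.2234 0.228
scene 0.19 36 -0.0022 0.2232 0.226
scene 0.21 50 -0.0019 0.2234 0.227
tip 0.21642765213749268
```

Emit:
step_arm --steps '[{"x": 0,"y": 0,"z": 0.02,"rx": 0,"ry": 0,"rz": 0,"claw": -1},{"x": 0,"y": 0,"z": 0.06,"rx": 0,"ry": 0,"rz": 0,"claw": -1},{"x": 0,"y": 0,"z": 0.1,"rx": 0,"ry": 0,"rz": 0,"claw": -1},{"x": 0,"y": 0,"z": 0.14,"rx": 0,"ry": 0,"rz": 0,"claw": -1},{"x": 0,"y": 0,"z": 0.18,"rx": 0,"ry": 0,"rz": 0,"claw": -1},{"x": 0,"y": 0,"z": 0.205,"rx": 0,"ry": 0,"rz": 0,"claw": -1},{"x": 0,"y": 0,"z": 0.212,"rx": 0,"ry": 0,"rz": 0,"claw": -1},{"x": 0,"y": 0,"z": 0.212,"rx": 0,"ry": 0,"rz": 0,"claw": -1},{"x": 0,"y": 0,"z": 0.212,"rx": 0,"ry": 0,"rz": 0,"claw": -1}]'

```text
time: 6.32
tool_pos: [0.5513, -0.0618, 0.042]
tool_rot: [3.14, 0.0, 1.377]
contact_force: [-0.0, 0.4, -1.1]
opening: 0.022
grip_force: 45.0
```

```bash
python3 - <<'E'
from fit import *
a=np.array([np.cos(1.376),np.sin(1.376)]); n=np.array([-a[1],a[0]])
go([.608-.13*a[0],.2335-.13*a[1],.041],1.378)
s=robot.observe(); t=s["tool_pos"]
for c in("top","scene"):
    im,d,X=cloud(c); cv2.imwrite(f"pics/{c}2.png",im)
    D=X[...,:2]-t[:2]; ax=D@a; la=D@n
    P=X[blue(im)&(abs(X[...,0]-.61)<.07)&(abs(X[...,1]-.232)<.07)&(X[...,2]>.035)]
    f=rings(P,[.61,.232,1.38]); D0=f.x[:2]-t[:2]; print(c,f.x.round(4),"rings centre ax,lat",D0@a,D0@n)
    m=(X[...,2]>.045)&(X[...,2]<.1)&(abs(la)<.02)&(ax>.07)&(ax<.205)
    print("rod lat",np.polyfit(ax[m],la[m],1).round(4),"z",np.polyfit(ax[m],X[m][:,2],1).round(4))
b=cv2.imread("pics/scene2.png"); cv2.imwrite("pics/s2.png",cv2.resize(b[180:340,200:420],None,fx=3,fy=3,interpolation=2))
E
```

```text
t 6.32 at [ 0.5513 -0.0618  0.042 ] [3.1402e+00 2.0000e-04 1.3774e+00] open 0.022 F [-0.   0.4 -1.1]
  d [ 0.2276 -0.0017  0.0013] r [ 0.0018  0.0002 -0.0008]
top [0.6099 0.2338 1.3767] rings centre ax,lat 0.30140858624999034 -0.00029695286621452964
rod lat [-0.0002 -0.0009] z [0.0022 0.0644]
scene [0.6075 0.2317 1.3968] rings centre ax,lat 0.29879236957832694 0.0016982033896817703
rod lat [-0.001  -0.0009] z [0.0021 0.0654]
```

View pics/s2.png

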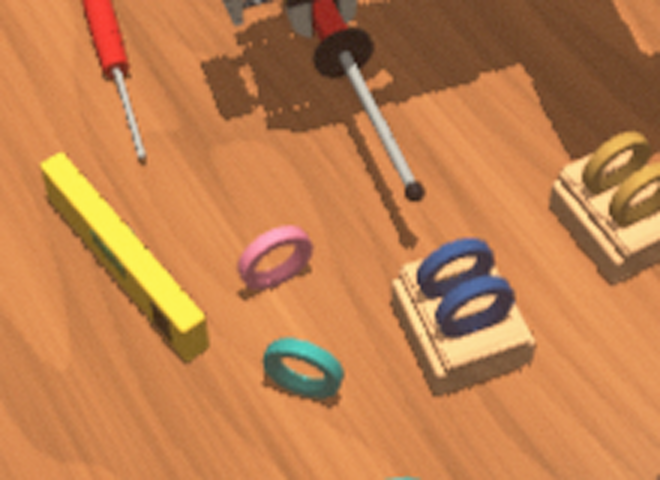

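The rod tip at (413,190) lines up with the blue rings at (455,268) and (475,305), and the fit agrees to about 2 mm. Now I thread them.

Emit:
step_arm --steps '[{"x": 0.015,"y": 0,"z": 0,"rx": 0,"ry": 0,"rz": 0,"claw": -1},{"x": 0.035,"y": 0,"z": 0,"rx": 0,"ry": 0,"rz": 0,"claw": -1},{"x": 0.055,"y": 0,"z": 0,"rx": 0,"ry": 0,"rz": 0,"claw": -1},{"x": 0.075,"y": 0,"z": 0,"rx": 0,"ry": 0,"rz": 0,"claw": -1},{"x": 0.095,"y": 0,"z": 0,"rx": 0,"ry": 0,"rz": 0,"claw": -1},{"x": 0.115,"y": 0,"z": 0,"rx": 0,"ry": 0,"rz": 0,"claw": -1},{"x": 0.135,"y": 0,"z": 0,"rx": 0,"ry": 0,"rz": 0,"claw": -1},{"x": 0.155,"y": 0,"z": 0,"rx": 0,"ry": 0,"rz": 0,"claw": -1},{"x": 0.175,"y": 0,"z": 0,"rx": 0,"ry": 0,"rz": 0,"claw": -1},{"x": 0.195,"y": 0,"z": 0,"rx": 0,"ry": 0,"rz": 0,"claw": -1},{"x": 0.215,"y": 0,"z": 0,"rx": 0,"ry": 0,"rz": 0,"claw": -1},{"x": 0.227,"y": 0,"z": 0,"rx": 0,"ry": 0,"rz": 0,"claw": -1}]'

```text
time: 7.42
tool_pos: [0.5839, 0.108, 0.0421]
tool_rot: [3.14, -0.001, 1.379]
contact_force: [-0.1, -0.5, -0.6]
opening: 0.0215
grip_force: 45.0
```

```bash
python3 - <<'E'
from fit import *
a=np.array([np.cos(1.376),np.sin(1.376)]); n=np.array([-a[1],a[0]])
go([.608-.13*a[0],.2335-.13*a[1],.041],1.378)
s=robot.observe(); t=s["tool_pos"]
for c in("top","scene"):
    im,d,X=cloud(c); cv2.imwrite(f"pics/{c}3.png",im)
    P=X[blue(im)&(abs(X[...,0]-.61)<.07)&(abs(X[...,1]-.232)<.07)&(X[...,2]>.035)]
    f=rings(P,[.61,.232,1.38]); D0=f.x[:2]-t[:2]; print(c,f.x.round(4),"rings centre ax,lat",D0@a,D0@n)
b=cv2.imread("pics/scene3.png"); cv2.imwrite("pics/s3.png",cv2.resize(b[180:340,200:420],None,fx=3,fy=3,interpolation=2))
E
```

```text
t 7.42 at [0.5839 0.108  0.0421] [ 3.1397e+00 -9.0000e-04  1.3792e+00] open 0.0215 F [-0.1 -0.5 -0.6]
  d [-0.003  -0.0009  0.0015] r [ 0.0024 -0.0011  0.0015]
top [0.6091 0.2327 1.3367] rings centre ax,lat 0.12720930384199833 -0.0006048481215277639
scene [0.6078 0.2319 1.3845] rings centre ax,lat 0.12611930812044797 0.0005129145835355258
```

View pics/s3.png

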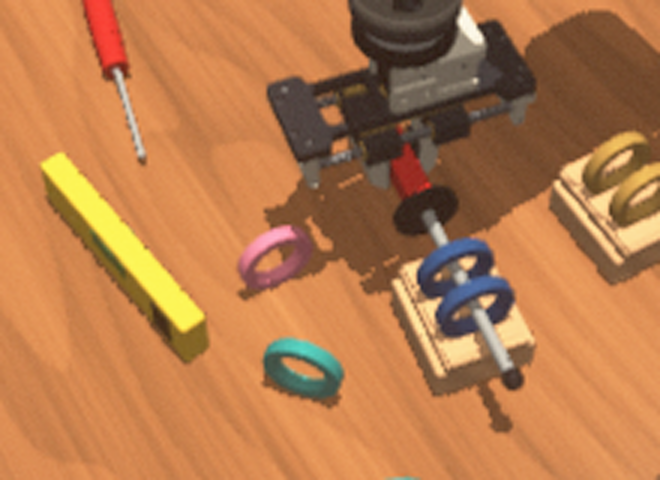

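Emit:
step_arm --steps '[{"x": 0,"y": 0,"z": -0.01,"rx": 0,"ry": 0,"rz": 0,"claw": -1},{"x": 0,"y": 0,"z": -0.018,"rx": 0,"ry": 0,"rz": 0,"claw": -1},{"x": 0,"y": 0,"z": -0.025,"rx": 0,"ry": 0,"rz": 0,"claw": -1},{"x": 0,"y": 0,"z": -0.035,"rx": 0,"ry": 0,"rz": 0,"claw": -1},{"x": 0,"y": 0,"z": -0.045,"rx": 0,"ry": 0,"rz": 0,"claw": -1},{"x": 0,"y": 0,"z": -0.06,"rx": 0,"ry": 0.01,"rz": 0,"claw": -1},{"x": 0,"y": 0,"z": -0.08,"rx": 0,"ry": 0.025,"rz": 0,"claw": -1},{"x": 0,"y": 0,"z": -0.1,"rx": 0,"ry": 0.045,"rz": 0,"claw": -1},{"x": 0,"y": 0,"z": -0.12,"rx": 0,"ry": 0.065,"rz": 0,"claw": -1},{"x": 0,"y": 0,"z": -0.14,"rx": 0,"ry": 0.08,"rz": 0,"claw": -1},{"x": 0,"y": 0,"z": -0.155,"rx": 0,"ry": 0.09,"rz": 0,"claw": -1},{"x": 0,"y": 0,"z": -0.165,"rx": 0,"ry": 0.1,"rz": 0,"claw": -1}]'

```text
time: 8.52
tool_pos: [0.5838, 0.1055, 0.1669]
tool_rot: [3.139, -0.08, 1.378]
contact_force: [0.5, 0.6, -2.2]
opening: 0.0215
grip_force: 45.0
```

```bash
cat >> fit.py <<'E'
def onrod(tag,cams=("top","scene")):
    s=robot.observe(); R=Ro.from_euler("xyz",s["tool_rot"]); g=s["tool_pos"]+R.apply([0,0,-.019])
    print("t",round(s["time"],2),s["tool_pos"].round(4),s["tool_rot"].round(4),"grip",round(s["grip_force"],1),round(s["opening"],4))
    for c in cams:
        im,d,X=cloud(c); cv2.imwrite(f"pics/{c}{tag}.png",im)
        L=R.inv().apply((X-g).reshape(-1,3)).reshape(X.shape)
        B=L[blue(im)&(np.abs(L[...,1])<.05)&(np.abs(L[...,2])<.06)&(L[...,0]>.04)&(L[...,0]<.25)]
        if len(B): print(c,len(B),"axial hist",np.histogram(B[:,0],np.arange(.055,.235,.01))[0],"lat",np.percentile(B[:,1],[2,98]).round(3),"down",np.percentile(B[:,2],[2,98]).round(3))
E
python3 - <<'E'
from fit import *
onrod("4")
b=cv2.imread("pics/scene4.png"); cv2.imwrite("pics/s4.png",cv2.resize(b[180:340,200:420],None,fx=3,fy=3,interpolation=2))
E
```

```text
t 8.52 [0.5838 0.1055 0.1669] [ 3.1392 -0.0795  1.378 ] grip 45.0 0.0215
top 161 axial hist [ 0  0  0  0  0 35 11  0 42 73  0  0  0  0  0  0  0] lat [-0.025  0.022] down [-0.016  0.032]
scene 142 axial hist [ 0  0  0  0  0 28 42  0  5 65  2  0  0  0  0  0  0] lat [-0.016  0.022] down [-0.017 -0.005]
```

View pics/s4.png

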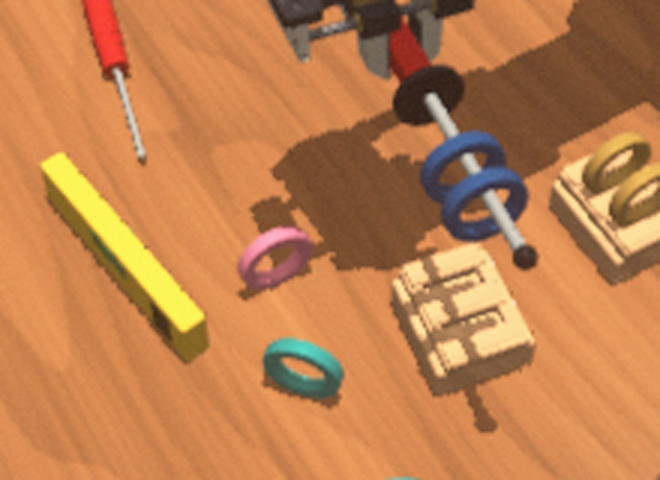

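Both blue rings hang on the raised rod at axial 110 and 145 mm, and the rack is empty. I'll carry them back gently with the tip tilted up.

```bash
python3 - <<'E'
from h import *
P0=np.array([.584,.1055,.166]);P1=np.array([.449,-.2755,.22]); f=lambda u:P0[:2]+(P1-P0)[:2]*u
y=lambda u:1.378+(-.033-1.378)*u
A=(P0,[np.pi,-.0785,1.378]); 
B=([*f(.25),.22],[np.pi,-.14,y(.25)]); C=([*f(.75),.22],[np.pi,-.14,y(.75)])
go(B[0],y(.25),.14,base=A); go(C[0],y(.75),.14,base=B); go(P1,y(1),.14,base=C)
E
```

```text
t 8.62 at [0.584  0.1055 0.166 ] [ 3.1387 -0.0793  1.3779] open 0.0217 F [-0.9  0.9 -3.1]
  d [-0.1272 -0.0198 -0.0822] r [-0.049   0.0775  0.4465]
t 8.62 at [0.5502 0.0102 0.22  ] [ 3.1387 -0.0793  1.3779] open 0.0217 F [-0.9  0.9 -3.1]
  d [-0.2612  0.0549 -0.0368] r [-0.1253 -0.      0.8895]
t 8.62 at [ 0.4828 -0.1803  0.22  ] [ 3.1387 -0.0793  1.3779] open 0.0217 F [-0.9  0.9 -3.1]
  d [-0.0818  0.1064 -0.0115] r [-0.0627 -0.      0.4447]
```

Emit:
step_arm --steps '[{"x": -0.001,"y": 0,"z": -0.002,"rx": 0,"ry": 0.005,"rz": 0.003,"claw": -1},{"x": -0.004,"y": -0.001,"z": -0.006,"rx": -0.001,"ry": 0.012,"rz": 0.012,"claw": -1},{"x": -0.008,"y": -0.001,"z": -0.012,"rx": -0.003,"ry": 0.02,"rz": 0.028,"claw": -1},{"x": -0.014,"y": -0.002,"z": -0.019,"rx": -0.005,"ry": 0.03,"rz": 0.05,"claw": -1},{"x": -0.022,"y": -0.003,"z": -0.027,"rx": -0.008,"ry": 0.04,"rz": 0.078,"claw": -1},{"x": -0.032,"y": -0.005,"z": -0.036,"rx": -0.012,"ry": 0.049,"rz": 0.112,"claw": -1},{"x": -0.043,"y": -0.007,"z": -0.045,"rx": -0.017,"ry": 0.057,"rz": 0.152,"claw": -1},{"x": -0.0565,"y": -0.009,"z": -0.054,"rx": -0.022,"ry": 0.064,"rz": 0.198,"claw": -1},{"x": -0.0715,"y": -0.011,"z": -0.062,"rx": -0.028,"ry": 0.069,"rz": 0.251,"claw": -1},{"x": -0.088,"y": -0.014,"z": -0.07,"rx": -0.034,"ry": 0.073,"rz": 0.31,"claw": -1},{"x": -0.107,"y": -0.017,"z": -0.077,"rx": -0.041,"ry": 0.076,"rz": 0.375,"claw": -1},{"x": -0.127,"y": -0.02,"z": -0.082,"rx": -0.049,"ry": 0.0775,"rz": 0.4465,"claw": -1}]'

```text
time: 9.62
tool_pos: [0.549, 0.0092, 0.2194]
tool_rot: [3.141, -0.14, 1.02]
contact_force: [0.1, -0.1, -2.0]
opening: 0.022
grip_force: 45.0
```

Emit:
step_arm --steps '[{"x": -0.0218,"y": 0.0046,"z": -0.0031,"rx": -0.0104,"ry": 0,"rz": 0.0741,"claw": -1},{"x": -0.0435,"y": 0.0092,"z": -0.0061,"rx": -0.0209,"ry": 0,"rz": 0.148,"claw": -1},{"x": -0.0653,"y": 0.0137,"z": -0.0092,"rx": -0.0313,"ry": 0,"rz": 0.222,"claw": -1},{"x": -0.087,"y": 0.0183,"z": -0.0123,"rx": -0.0418,"ry": 0,"rz": 0.2965,"claw": -1},{"x": -0.1088,"y": 0.0229,"z": -0.0153,"rx": -0.0522,"ry": 0,"rz": 0.3706,"claw": -1},{"x": -0.1306,"y": 0.0275,"z": -0.0184,"rx": -0.0627,"ry": 0,"rz": 0.4448,"claw": -1},{"x": -0.1524,"y": 0.032,"z": -0.0215,"rx": -0.0731,"ry": 0,"rz": 0.5189,"claw": -1},{"x": -0.1741,"y": 0.0366,"z": -0.0245,"rx": -0.0835,"ry": 0,"rz": 0.593,"claw": -1},{"x": -0.1959,"y": 0.0412,"z": -0.0276,"rx": -0.094,"ry": 0,"rz": 0.6671,"claw": -1},{"x": -0.2177,"y": 0.0458,"z": -0.0307,"rx": -0.1044,"ry": 0,"rz": 0.7413,"claw": -1},{"x": -0.2394,"y": 0.0503,"z": -0.0337,"rx": -0.1149,"ry": 0,"rz": 0.8154,"claw": -1},{"x": -0.2612,"y": 0.0549,"z": -0.0368,"rx": -0.1253,"ry": 0,"rz": 0.8895,"claw": -1}]'

```text
time: 10.62
tool_pos: [0.4809, -0.1811, 0.2189]
tool_rot: [-3.141, -0.14, 0.314]
contact_force: [0.8, -0.5, -2.4]
opening: 0.0215
grip_force: 45.0
```

Emit:
step_arm --steps '[{"x": -0.0131,"y": 0.017,"z": -0.0018,"rx": -0.01,"ry": 0,"rz": 0.071,"claw": -1},{"x": -0.025,"y": 0.0325,"z": -0.0035,"rx": -0.0192,"ry": 0,"rz": 0.136,"claw": -1},{"x": -0.0358,"y": 0.0465,"z": -0.005,"rx": -0.0274,"ry": 0,"rz": 0.1946,"claw": -1},{"x": -0.0454,"y": 0.0591,"z": -0.0064,"rx": -0.0348,"ry": 0,"rz": 0.247,"claw": -1},{"x": -0.054,"y": 0.0702,"z": -0.0076,"rx": -0.0414,"ry": 0,"rz": 0.2934,"claw": -1},{"x": -0.0614,"y": 0.0798,"z": -0.0086,"rx": -0.047,"ry": 0,"rz": 0.3335,"claw": -1},{"x": -0.0676,"y": 0.0879,"z": -0.0095,"rx": -0.0518,"ry": 0,"rz": 0.3675,"claw": -1},{"x": -0.0727,"y": 0.0946,"z": -0.0102,"rx": -0.0557,"ry": 0,"rz": 0.3953,"claw": -1},{"x": -0.0767,"y": 0.0998,"z": -0.0108,"rx": -0.0588,"ry": 0,"rz": 0.417,"claw": -1},{"x": -0.0795,"y": 0.1034,"z": -0.0112,"rx": -0.061,"ry": 0,"rz": 0.4323,"claw": -1},{"x": -0.0812,"y": 0.1057,"z": -0.0114,"rx": -0.0623,"ry": 0,"rz": 0.4416,"claw": -1},{"x": -0.0818,"y": 0.1064,"z": -0.0115,"rx": -0.0627,"ry": 0,"rz": 0.4447,"claw": -1}]'

```text
time: 11.62
tool_pos: [0.4483, -0.2751, 0.2185]
tool_rot: [-3.142, -0.14, -0.033]
contact_force: [0.5, -0.5, -1.7]
opening: 0.0216
grip_force: 45.0
```

Emit:
step_arm --steps '[{"x": 0,"y": 0,"z": 0,"rx": 0,"ry": 0,"rz": 0,"claw": -1},{"x": 0,"y": 0,"z": 0,"rx": 0,"ry": 0,"rz": 0,"claw": -1},{"x": 0,"y": 0,"z": 0,"rx": 0,"ry": 0,"rz": 0,"claw": -1}]'

```text
time: 11.87
tool_pos: [0.4484, -0.2748, 0.2186]
tool_rot: [-3.142, -0.14, -0.032]
contact_force: [0.9, 0.6, -3.0]
opening: 0.0215
grip_force: 45.0
```

```bash
python3 - <<'E'
from fit import *
go([.4491,-.2755,.20],-.033,0); onrod("5")
b=cv2.imread("pics/scene5.png"); cv2.imwrite("pics/s5.png",cv2.resize(b[40:220,180:400],None,fx=3,fy=3,interpolation=2))
E
```

```text
t 11.87 at [ 0.4484 -0.2748  0.2186] [-3.1415 -0.14   -0.0323] open 0.0215 F [ 0.9  0.6 -3. ]
  d [-0.0025  0.001   0.0247] r [-1.000e-04 -1.782e-01  9.000e-04]
t 11.87 [ 0.4484 -0.2748  0.2186] [-3.1415 -0.14   -0.0323] grip 45.0 0.0215
top 137 axial hist [ 0  0  0  0  0 38 34  0  0 65  0  0  0  0  0  0  0] lat [-0.024  0.017] down [-0.016 -0.002]
scene 47 axial hist [ 0  0  0  0  0  9 16  0  0 22  0  0  0  0  0  0  0] lat [-0.021  0.002] down [-0.016 -0.006]
```

View pics/s5.png

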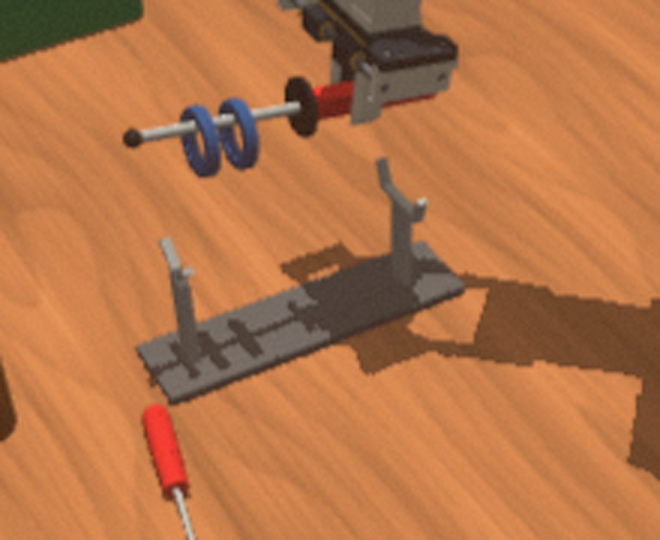

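Both rings are still on the rod, about 115 and 150 mm along, and the skewer is over the stand. Now I level and lower it.

Emit:
step_arm --steps '[{"x": 0,"y": 0,"z": 0.002,"rx": 0,"ry": -0.02,"rz": 0,"claw": -1},{"x": -0.001,"y": 0,"z": 0.006,"rx": 0,"ry": -0.05,"rz": 0,"claw": -1},{"x": -0.001,"y": 0,"z": 0.011,"rx": 0,"ry": -0.08,"rz": 0,"claw": -1},{"x": -0.002,"y": 0,"z": 0.016,"rx": 0,"ry": -0.11,"rz": 0,"claw": -1},{"x": -0.002,"y": 0,"z": 0.021,"rx": 0,"ry": -0.14,"rz": 0,"claw": -1},{"x": -0.0025,"y": 0,"z": 0.024,"rx": 0,"ry": -0.165,"rz": 0,"claw": -1},{"x": -0.0025,"y": 0.0005,"z": 0.0247,"rx": 0,"ry": -0.178,"rz": 0,"claw": -1},{"x": -0.0025,"y": 0.0005,"z": 0.0247,"rx": 0,"ry": -0.178,"rz": 0,"claw": -1},{"x": -0.0025,"y": 0.0005,"z": 0.0247,"rx": 0,"ry": -0.178,"rz": 0,"claw": -1},{"x": -0.0025,"y": 0.0005,"z": 0.0247,"rx": 0,"ry": -0.178,"rz": 0,"claw": -1}]'

```text
time: 12.8
tool_pos: [0.449, -0.2755, 0.2001]
tool_rot: [3.141, -0.001, -0.033]
contact_force: [0.1, 0.2, -2.1]
opening: 0.0217
grip_force: 45.0
```

```bash
python3 - <<'E'
from fit import *
go([.4491,-.2755,.1012],-.033,0); onrod("6",("top",))
E
```

```text
t 12.8 at [ 0.449  -0.2755  0.2001] [ 3.1414e+00 -6.0000e-04 -3.2900e-02] open 0.0217 F [ 0.1  0.2 -2.1]
  d [ 0.     -0.      0.1319] r [ 0.0003 -0.0007  0.0001]
t 12.8 [ 0.449  -0.2755  0.2001] [ 3.1414e+00 -6.0000e-04 -3.2900e-02] grip 45.0 0.0217
top 148 axial hist [ 0  0  0  0  0 55 19  0  9 65  0  0  0  0  0  0  0] lat [-0.024  0.017] down [-0.015  0.   ]
```

Emit:
step_arm --steps '[{"x": 0,"y": 0,"z": 0.005,"rx": 0,"ry": 0,"rz": 0,"claw": -1},{"x": 0,"y": 0,"z": 0.017,"rx": 0,"ry": 0,"rz": 0,"claw": -1},{"x": 0,"y": 0,"z": 0.032,"rx": 0,"ry": 0,"rz": 0,"claw": -1},{"x": 0,"y": 0,"z": 0.047,"rx": 0,"ry": 0,"rz": 0,"claw": -1},{"x": 0,"y": 0,"z": 0.062,"rx": 0,"ry": 0,"rz": 0,"claw": -1},{"x": 0,"y": 0,"z": 0.077,"rx": 0,"ry": 0,"rz": 0,"claw": -1},{"x": 0,"y": 0,"z": 0.092,"rx": 0,"ry": 0,"rz": 0,"claw": -1},{"x": 0,"y": 0,"z": 0.107,"rx": 0,"ry": 0,"rz": 0,"claw": -1},{"x": 0,"y": 0,"z": 0.119,"rx": 0,"ry": 0,"rz": 0,"claw": -1},{"x": 0,"y": 0,"z": 0.127,"rx": 0,"ry": 0,"rz": 0,"claw": -1},{"x": 0,"y": 0,"z": 0.131,"rx": 0,"ry": 0,"rz": 0,"claw": -1},{"x": 0,"y": 0,"z": 0.131,"rx": 0,"ry": 0,"rz": 0,"claw": -1}]'

```text
time: 13.85
tool_pos: [0.4489, -0.2754, 0.1016]
tool_rot: [-3.141, 0.0, -0.033]
contact_force: [-0.4, 0.2, -1.9]
opening: 0.0218
grip_force: 45.0
```

Emit:
step_arm --steps '[{"x": 0,"y": 0,"z": 0.001,"rx": 0,"ry": 0,"rz": 0,"claw": -1},{"x": 0,"y": 0,"z": 0.001,"rx": 0,"ry": 0,"rz": 0,"claw": -1},{"x": 0,"y": 0,"z": 0.001,"rx": 0,"ry": 0,"rz": 0,"claw": -1}]'

```text
time: 14.1
tool_pos: [0.4493, -0.2756, 0.1012]
tool_rot: [3.141, -0.001, -0.033]
contact_force: [-0.6, 0.7, -1.6]
opening: 0.022
grip_force: 45.0
```

```bash
python3 - <<'E'
from fit import *
go([.4491,-.2755,.1012],-.033,0); onrod("7")
E
```

```text
t 14.1 at [ 0.4493 -0.2756  0.1012] [ 3.1411e+00 -9.0000e-04 -3.2800e-02] open 0.022 F [-0.6  0.7 -1.6]
  d [-0.0002 -0.0001  0.    ] r [ 0.0006 -0.0011  0.0002]
t 14.1 [ 0.4493 -0.2756  0.1012] [ 3.1411e+00 -9.0000e-04 -3.2800e-02] grip 45.0 0.022
top 107 axial hist [ 0  0  0  0  0 41 14  0  5 47  0  0  0  0  0  0  0] lat [-0.022  0.018] down [-0.017 -0.005]
scene 49 axial hist [ 0  0  0  0  0 10 15  0  0 24  0  0  0  0  0  0  0] lat [-0.023  0.002] down [-0.017 -0.005]
```

Emit:
step_arm --steps '[{"x": 0,"y": 0,"z": 0.001,"rx": 0,"ry": 0,"rz": 0,"claw": -1},{"x": 0,"y": 0,"z": 0.001,"rx": 0,"ry": 0,"rz": 0,"claw": -1},{"x": 0,"y": 0,"z": 0.001,"rx": 0,"ry": 0,"rz": 0,"claw": -0.45},{"x": 0,"y": 0,"z": 0.001,"rx": 0,"ry": 0,"rz": 0,"claw": -0.4},{"x": 0,"y": 0,"z": 0.001,"rx": 0,"ry": 0,"rz": 0,"claw": -0.2},{"x": 0,"y": 0,"z": 0.001,"rx": 0,"ry": 0,"rz": 0,"claw": 0.2},{"x": 0,"y": 0,"z": 0.001,"rx": 0,"ry": 0,"rz": 0,"claw": 0.5},{"x": 0,"y": 0,"z": 0.001,"rx": 0,"ry": 0,"rz": 0,"claw": 0.5},{"x": 0,"y": 0,"z": 0.001,"rx": 0,"ry": 0,"rz": 0,"claw": 0.5},{"x": 0,"y": 0,"z": 0.001,"rx": 0,"ry": 0,"rz": 0,"claw": 0.5},{"x": 0,"y": 0,"z": 0.001,"rx": 0,"ry": 0,"rz": 0,"claw": 0.5},{"x": 0,"y": 0,"z": 0.001,"rx": 0,"ry": 0,"rz": 0,"claw": 0.5}]'

```text
time: 15.2
tool_pos: [0.449, -0.2755, 0.1002]
tool_rot: [3.142, -0.0, -0.033]
contact_force: [1.0, -0.5, 0.5]
opening: 0.0681
grip_force: 0.0
```

Emit:
step_arm --steps '[{"x": 0,"y": 0,"z": -0.01,"rx": 0,"ry": 0,"rz": 0,"claw": 0.5},{"x": 0,"y": 0,"z": -0.03,"rx": 0,"ry": 0,"rz": 0,"claw": 0.5},{"x": 0,"y": 0,"z": -0.06,"rx": 0,"ry": 0,"rz": 0,"claw": 0.5},{"x": 0,"y": 0,"z": -0.09,"rx": 0,"ry": 0,"rz": 0,"claw": 0.5},{"x": 0,"y": 0,"z": -0.12,"rx": 0,"ry": 0,"rz": 0,"claw": 0.5},{"x": 0,"y": 0,"z": -0.15,"rx": 0,"ry": 0,"rz": 0,"claw": 0.5},{"x": 0,"y": 0,"z": -0.17,"rx": 0,"ry": 0,"rz": 0,"claw": 0.5},{"x": 0,"y": 0,"z": -0.18,"rx": 0,"ry": 0,"rz": 0,"claw": 0.5},{"x": 0,"y": 0,"z": -0.18,"rx": 0,"ry": 0,"rz": 0,"claw": 0.5},{"x": 0,"y": 0,"z": -0.18,"rx": 0,"ry": 0,"rz": 0,"claw": 0.5}]'

```text
time: 16.03
tool_pos: [0.4488, -0.2753, 0.235]
tool_rot: [-3.142, 0.0, -0.033]
contact_force: [0.3, 0.1, -0.9]
opening: 0.0691
grip_force: 0.0
```

```bash
python3 - <<'E'
from fit import *
for c in("top","scene"):
    im,d,X=cloud(c); cv2.imwrite(f"pics/{c}8.png",im)
    reg=(abs(X[...,1]+.277)<.045)&(X[...,2]>.06)&(X[...,2]<.16)
    h=cv2.cvtColor(im,cv2.COLOR_BGR2HSV); red=reg&((h[...,0]<6)|(h[...,0]>172))&(h[...,1]>150)
    R=X[red&(X[...,2]>.12)]
    if len(R): print(c,"red",len(R),R.min(0).round(3),R.max(0).round(3),np.median(R,0).round(4))
    B=X[blue(im)&reg]; print("blue",len(B),np.histogram(B[:,0]-.449,np.arange(.055,.235,.01))[0],B[:,2].min().round(3),B[:,2].max().round(3))
    for lo in (.43,.47,.53,.65):
        q=X[reg&(abs(X[...,0]-lo-.01)<.01)&(X[...,2]>.11)&(abs(X[...,1]+.277)<.015)]
        if len(q): print(lo+.01,len(q),np.median(q,0).round(4))
b=cv2.imread("pics/scene8.png"); cv2.imwrite("pics/s8.png",cv2.resize(b[40:220,180:400],None,fx=3,fy=3,interpolation=2))
E
```

```text
top red 142 [ 0.374 -0.287  0.121] [ 0.502 -0.262  0.147] [ 0.3926 -0.2736  0.1305]
blue 106 [ 0  0  0  0  0 29 26  0  0 51  0  0  0  0  0  0  0] 0.122 0.138
0.48 22 [ 0.4883 -0.2735  0.1301]
0.54 32 [ 0.5409 -0.2774  0.1233]
0.66 34 [ 0.6583 -0.2799  0.125 ]
scene red 284 [ 0.372 -0.283  0.12 ] [ 0.501 -0.258  0.142] [ 0.4354 -0.2678  0.1303]
blue 48 [ 0  0  0  0  0 10 13  0  0 25  0  0  0  0  0  0  0] 0.125 0.138
0.44 68 [ 0.4396 -0.2668  0.1293]
0.48 66 [ 0.4804 -0.2681  0.1295]
0.54 24 [ 0.5394 -0.2754  0.1236]
0.66 28 [ 0.6582 -0.2777  0.1244]
```

View pics/s8.png

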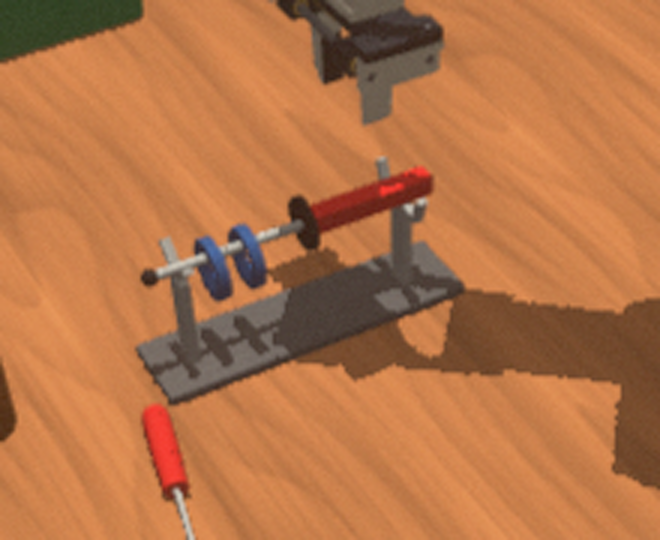

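The skewer is back in its stand in its original pose, both blue rings hang free between the guard and the fork, and the gripper is clear. I hand it in.

```bash
python3 -c "
from cell import robot
print(robot.hand_in())"
```

```text
the job is handed in; nothing more can be done
None
```

The skewer is back in its stand with both blue rings hanging on its rod; I handed the job in after about 16 s of the 53 s allowed, and no verdict came back.

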